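Pack two sign kits from the cut-out symbols

ROBOT

A 6-joint arm with a two-finger parallel gripper is mounted at the origin on the work surface. World frame = base frame: x ahead of the robot, y to its left, z up, the work surface at z = 0. Lengths are in mm, angles in rad, forces in N, time in s.
With the tool pointing down it reaches from about 250 to 800 mm from the base axis. Payload 8.5 kg.
Tool frame: the origin (TCP) lies on the centre line of the jaws, within the pads' length; the fingertips stand 22 mm ahead of it and the grasp point (between the pads) lies 3 mm ahead of it; z points along the fingers, y is the line along which they close (so a half turn about z gives the same grasp; the last joint's range is limited). The gripper opens to 85 mm and grips with 20 to 120 N. Pads are 22 mm wide; open, the fingers measure 114 mm over their backs; the gripper's body (76 mm by 85 mm) begins 54 mm behind the grasp point. The pads swing forward as they close: fully open they stand 13 mm farther back than shut.
Start: joints at [-1.114, 0.238, -0.013, 1.319, 0, 1.571], TCP at [231.546, -471.134, 253.276] pointing down, gripper open.
Joint ranges: [-2.66, 2.66], [-1.03, 1.9], [-1.14, 1.46], [-1.82, 2.27], [-1.45, 1.34], [-3.14, 3.14]. Speed limits (rad/s): [2.22, 2.22, 2.79, 3.14, 3.14, 3.14].

INTERFACE

Orientations are given as a rotation vector (axis times angle).
In Python, from cell import bot gives the robot as it stands. Calls block until the motion is done:
- bot.move_to(position, orientation): joint-space move of the TCP to a pose.
- bot.line_to(position, orientation=None, vel=150): straight line of the TCP; orientation=None keeps the orientation; vel is the mean speed in mm/s.
- bot.move_joints(angles): joint-space move.
- bot.let_go() and bot.gripper_close(strength=None): open the fingers fully, or close them until they stop; strength is the grip in N (None keeps the last).
- bot.hold(seconds).
- bot.solve_ik(position, orientation): joint angles nearest the present ones, or None.
- bot.observe(): the state.
- bot.capture(name): name is "side" or "top"; returns a dict with "image" (480x640x3 uint8, red, green, blue), "fx", "fy", "cx", "cy" (pixels), "rvec" (rotation vector, rad) and "tvec" (3), from world to camera coordinates, as OpenCV has them. Camera axes: x right, y down, z forward; pixel columns grow to the right and rows downward; lengths in mm; the calibration is good to about 2 mm. A picture is of the moment at which its call begins. There is no depth.
A pose or a line that the arm cannot do raises bot.Unreachable and nothing moves.
- bot.close_job(): hands the job in; it is judged then, once.
The state is a dict: "t": time; "qpos": joint angles; "joint_velocities": joint speeds; "joint_efforts": joint torques, N m; "eef_pos": TCP position; "tcp_rot": TCP orientation; "ft_force": force on the tool from outside, world axes, zero at the start; "wrist_torque": the same for the moment, N m; "finger_gap": finger opening in mm; "finger_force": force on a finger pad.
Only numpy, scipy, OpenCV 4.12 (cv2) and the standard library are available. Lean on these libraries where they do the work, as an engineer would, in place of code of your own. Each camera call takes 0.05 s, during which the arm holds its last target. There are 200 camera calls.

TASK

Make up the two sign kits from the white cut-out symbols: the one-headed arrow and the cross go in the red tray, the house and the disc in the blue tray, each lying flat in a compartment of its own (either compartment will do). The two-headed arrow belongs to neither kit: leave it where it is, and do not disturb the tape roll, the marker or the glue jar.

Things in the scene. Friction and masses are not known exactly. Their poses are not given: they have to be found in the camera images.
- arrow: Sign symbol, plain arrow with ONE head, 84 mm long, 60 mm wide over the open head; white rigid foam 30 mm thick, lying flat, loose, about 60 g. Origin: on its underside (z up), on the centre line, half way between tail and point. Its x axis points along the arrow to the point (x = +42 mm; tail at -42 mm). Shaft 16 mm wide (along y), bare and free beside it from x = -42 to +2 mm.
- double_arrow: Sign symbol, arrow with TWO heads, one at each end, 96 mm long, 60 mm wide; white rigid foam 30 mm thick, lying flat, loose, about 60 g. Origin: on its underside (z up), at its middle. x axis along the arrow. Stays where it lies.
- cross: Sign symbol, plus-shaped cross with equal arms, 62 mm from end to end both ways (along its x and its y), arms 20 mm wide; white rigid foam 30 mm thick, lying flat, loose, about 60 g. Origin: on its underside (z up), at its centre.
- house: House symbol, a plain outline with pitched roof, 68 mm from foot to ridge, 62 mm over the eaves; white rigid foam 30 mm thick, lying flat, loose, about 60 g. Origin: on its underside (z up), on the centre line, half way up the house. x axis points to the ridge (x = +34 mm; feet at -34 mm). Straight parallel side walls, 50 mm wide outside (along y), from x = -34 to -3 mm.
- disc: Sign symbol, plain solid round disc 56 mm in diameter; white rigid foam 30 mm thick, lying flat, loose, about 60 g. Origin: on its underside (z up), at its centre.
- red_tray: Cardboard kit tray, red liner on its floor and red long rims, fixed to the table, 120 (x) by 235 (y) by 20 mm high; walls and divider 5 mm, floor 4 mm thick. The divider makes two open compartments side by side along y, each 110 mm square inside, 16 mm deep, centres at x = 0, y = +57.5 and -57.5 mm. Origin: centre of its underside, on the table, z up.
- blue_tray: Cardboard kit tray, blue liner on its floor and blue long rims, fixed to the table, 120 (x) by 235 (y) by 20 mm high; walls and divider 5 mm, floor 4 mm thick. The divider makes two open compartments side by side along y, each 110 mm square inside, 16 mm deep, centres at x = 0, y = +57.5 and -57.5 mm. Origin: centre of its underside, on the table, z up.
- tape_roll: Bystander: yellow roll of tape lying flat, 90 mm across, 24 mm high, loose. Origin: centre of its underside.
- marker: Bystander: grey marker pen with black cap, lying, 140 mm long, 18 mm thick, loose. Origin: on the underside near the middle, x along the pen.
- glue_bottle: Bystander: small jar of glue with an orange cap, 52 mm across, 75 mm high, standing, loose. Origin: centre of its underside.
Mind the look-alikes: they are no part of the job. Leave any green look-alike of the disc alone. Leave any purple look-alike of the arrow alone.

How it is judged:
By the outcome, as a careful person would: the job done as asked, in the order asked, and still so for the second after the job is handed in, with the robot touching nothing.
It also fails if it takes over 93 s, if anything falls off the work surface, if the arm or the gripper's body presses on something with over 40 N, if the wrist force passes 120 N, or if a joint passes its speed limit or range.

## Working session

There is one attempt and no reset: what is moved stays moved. The work goes in short steps, each a Python script; the robot and the scene stay as the last script left them, time stands still between calls to the robot, and variables do not carry over. Pictures are saved under pics/ and viewed, at most 14 in all, crops included, and the job is handed in when it is done.

```bash
ls; mkdir -p pics; python3 - <<'E'
from cell import bot
import cv2,numpy as np,pickle
for n in("top","side"):
    c=bot.capture(n); pickle.dump(c,open(f"pics/{n}0.pkl","wb")); cv2.imwrite(f"pics/{n}0.png",c["image"][...,::-1])
    R=cv2.Rodrigues(np.array(c["rvec"],float))[0]; print(n,c["fx"],c["cx"],c["cy"],(-R.T@np.array(c["tvec"]).ravel()).round())
s=bot.observe();print(s["t"],s["tcp_rot"],s["finger_gap"])
E
```

```text
pics
top 497.20788406867115 323.6145201459051 233.86784678107495 [ 473.    5. 1026.]
side 528.6030431292398 319.18758527197735 239.2511914779256 [104. 791. 964.]
0.1 [-3.05877742e+00 -7.10987258e-01  5.00476350e-04] 85.78333372565301
```

View pics/top0.png

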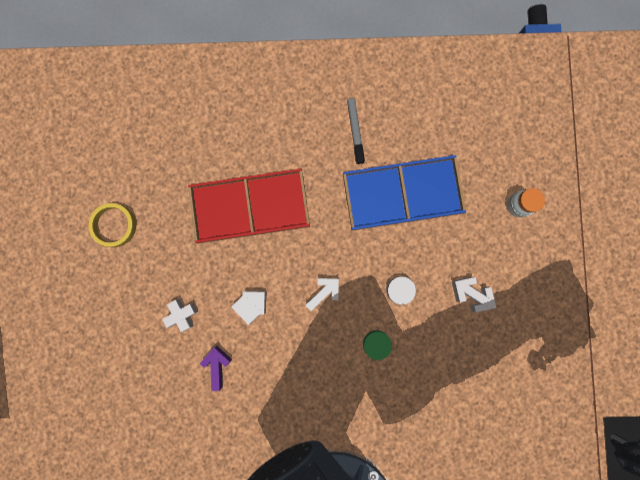

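View pics/side0.png

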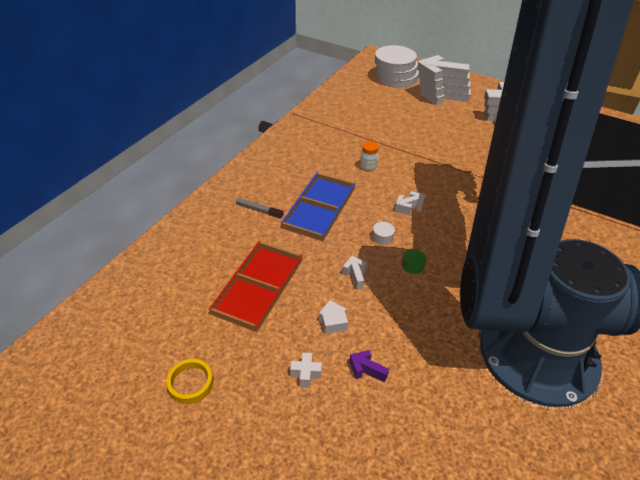

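Top view: white symbols are a cross at (179,315), a house at (250,306), an arrow at (323,293), a disc at (402,290) and an arrow at (475,292). Look-alikes are the purple arrow (215,368) and the green disc (377,345). Red tray is at (250,206), blue at (403,192), tape at (111,225), marker at (356,130) and glue at (530,202). The side view shows the same layout.

Two white arrows fit: (323,293) seems to have one head at its upper right, and (475,292) a head at each end, the lower-right one in shadow. I'll confirm this in one crop.

```bash
cat > h.py <<'E'
import cv2,numpy as np,pickle
def ray(c,uv,z):
    K=np.array([[c["fx"],0,c["cx"]],[0,c["fy"],c["cy"]],[0,0,1]]);R=cv2.Rodrigues(np.array(c["rvec"],float))[0]
    o=-R.T@np.array(c["tvec"],float).ravel(); uv=np.atleast_2d(np.asarray(uv,float).reshape(-1,2))
    d=np.c_[uv,np.ones(len(uv))]@np.linalg.inv(K).T@R
    return (o+d*((z-o[2])/d[:,2])[:,None])[:,:2]
def proj(c,P):
    K=np.array([[c["fx"],0,c["cx"]],[0,c["fy"],c["cy"]],[0,0,1]])
    return cv2.projectPoints(np.asarray(P,float).reshape(-1,1,3),np.array(c["rvec"],float),np.array(c["tvec"],float),K,None)[0].reshape(-1,2)
E
python3 - <<'E'
from h import *
c=pickle.load(open("pics/top0.pkl","rb"));im=c["image"]
cv2.imwrite("pics/crop1.png",cv2.resize(im[255:345,150:510],None,fx=2.2,fy=4.4 if 0 else 2.2,interpolation=cv2.INTER_CUBIC)[...,::-1])
hsv=cv2.cvtColor(im,cv2.COLOR_RGB2HSV)
def show(name,m,z,amin=60):
    m=m.astype(np.uint8)
    for k in cv2.findContours(m,cv2.RETR_EXTERNAL,cv2.CHAIN_APPROX_NONE)[0]:
        if cv2.contourArea(k)<amin: continue
        p=ray(c,k,z).astype(np.float32); r=cv2.minAreaRect(p)
        print(name,np.round(cv2.minEnclosingCircle(k.astype(np.float32))[0]),"ctr",np.round(r[0],1),"size",np.round(r[1],1),"ang",round(r[2],1))
H,S,V=[hsv[...,i].astype(int) for i in range(3)]
roi=np.zeros(H.shape,bool);roi[255:345,150:510]=1
show("white",roi&(S<40)&(V>170),30);show("white dim",roi&(S<60)&(V>60),30)
for n,m in(("red",((H<4)|(H>175))&(S>200)&(V>90)),("blue",(H>100)&(H<125)&(S>150)&(V>70))): 
    m=m.copy();m[:140]=0;m[250:]=0;show(n,cv2.morphologyEx(m.astype(np.uint8),cv2.MORPH_CLOSE,np.ones((9,9))),12,500)
E
```

```text
white [178. 316.] ctr [402.1 299.7] size [55.  55.5] ang 72.6
white [250. 306.] ctr [420.8 153.2] size [57.7 65.4] ang 44.1
white [323. 293.] ctr [436.1  10.1] size [46. 79.] ang 63.5
white [474. 290.] ctr [ 435.  -290.5] size [52.6 66.9] ang 10.2
white [401. 290.] ctr [ 438.9 -145.6] size [53.8 53.4] ang 88.4
white dim [180. 316.] ctr [402.2 296.3] size [61.5 57.7] ang 72.7
white dim [251. 305.] ctr [421.6 152.5] size [60.6 69. ] ang 42.1
white dim [323. 293.] ctr [436.5  12.6] size [63.7 63.2] ang 88.4
white dim [474. 294.] ctr [ 427.5 -288.8] size [70.1 74.7] ang 10.7
white dim [401. 290.] ctr [ 439.9 -144.7] size [55.7 55.5] ang 87.7
blue [404. 192.] ctr [ 639.8 -161.7] size [119.6 234.6] ang 7.0
```

View pics/crop1.png

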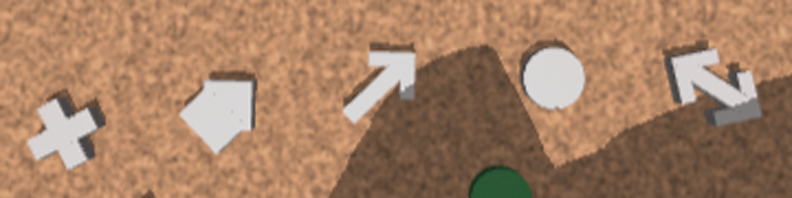

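The crop confirms it. The arrow at top-view (323,293) has a single open head at the upper right and a plain tail at the lower left, so it is the one to move. The arrow at (475,292) has heads at both ends, so it stays. Next I measure the poses.

```bash
cat > meas.py <<'E'
from h import *
def top_pts(c,box,z=30,thr=105):
    "world points (z plane) of the light, unsaturated pixels of the biggest blob in pixel box, upsampled x4"
    x0,y0,x1,y1=box
    im=cv2.resize(c["image"][y0:y1,x0:x1],None,fx=4,fy=4,interpolation=cv2.INTER_CUBIC)
    h=cv2.cvtColor(im,cv2.COLOR_RGB2HSV); m=((h[...,1]<50)&(h[...,2]>thr)).astype(np.uint8)
    n,l,st,_=cv2.connectedComponentsWithStats(m); i=1+np.argmax(st[1:,4])
    v,u=np.where(l==i); return ray(c,np.c_[(u+.5)/4-.5+x0,(v+.5)/4-.5+y0],z)
def frame(p,a):
    "extents along direction a (rad) and across it"
    d=np.array([np.cos(a),np.sin(a)]);n=np.array([-d[1],d[0]]);s,t=p@d,p@n
    c=d*(s.min()+s.max())/2+n*(t.min()+t.max())/2
    return c,np.ptp(s),np.ptp(t)
def pca(p):
    w,V=np.linalg.eigh(np.cov(p.T)); return np.arctan2(V[1,1],V[0,1])
E
python3 - <<'E'
from meas import *
c=pickle.load(open("pics/top0.pkl","rb"))
p=top_pts(c,(295,265,352,322)); a=pca(p); print("arrow",np.round(a,3),frame(p,a),p.mean(0))
p=top_pts(c,(155,290,205,342)); r=cv2.minAreaRect(p.astype(np.float32)); print("cross",p.mean(0),r)
p=top_pts(c,(225,280,275,330)); r=cv2.minAreaRect(p.astype(np.float32)); print("house",p.mean(0),r,pca(p))
for a in np.radians(np.arange(-60,-29,5)): print(round(np.degrees(a)),[np.round(x,1) for x in frame(p,a)])
p=top_pts(c,(380,270,425,315)); print("disc",p.mean(0),frame(p,0))
s=pickle.load(open("pics/side0.pkl","rb"))
for n,b in(("disc",(368,218,400,246)),("cross",(285,345,330,390)),("house",(315,296,352,335))):
    p=top_pts(s,b,30,170); print("side",n,p.mean(0),len(p),np.ptp(p,axis=0))
h=cv2.cvtColor(c["image"],cv2.COLOR_RGB2HSV)
H,S,V=[h[...,i].astype(int) for i in range(3)]; print(h[206,220],h[190,380])
for n,m in(("red",((H<5)|(H>172))&(S>170)),("blue",(H>100)&(H<130)&(S>130))):
    m=m.copy();m[:140]=0;m[250:]=0;m[:,:170]=0;m[:,475:]=0
    k=max(cv2.findContours(cv2.morphologyEx(m.astype(np.uint8),cv2.MORPH_CLOSE,np.ones((9,9))),0,1)[0],key=cv2.contourArea)
    print(n,cv2.minAreaRect(ray(c,k,16).astype(np.float32)))
E
```

```text
arrow 2.306 (array([437.87302895,  10.78598826]), np.float64(83.84505437124929), np.float64(57.23128436244059)) [441.0818569    7.67202487]
cross [402.04731916 299.15656843] ((402.17315673828125, 298.660888671875), (57.739898681640625, 57.70660400390625), 72.34757995605469)
house [418.18389003 156.32934117] ((421.6886291503906, 152.39373779296875), (60.5975341796875, 69.21600341796875), 42.084259033203125) 2.338541643744014
-60 [array([420.3, 154.1]), np.float64(71.8), np.float64(61.5)]
-55 [array([421.3, 153.6]), np.float64(71.0), np.float64(60.3)]
-50 [array([421.5, 152.7]), np.float64(69.9), np.float64(60.6)]
-45 [array([421.2, 152.6]), np.float64(70.2), np.float64(60.5)]
-40 [array([420.2, 152.9]), np.float64(71.7), np.float64(60.2)]
-35 [array([420. , 154.1]), np.float64(72.5), np.float64(61.9)]
-30 [array([419.6, 155.4]), np.float64(72.9), np.float64(63.7)]
disc [ 439.72053564 -145.14119326] (array([ 439.90075837, -145.28410873]), np.float64(55.86846056210072), np.float64(55.86712131195779))
side disc [ 438.21408368 -145.26919729] 3836 [54.54833254 54.09121368]
side cross [401.22509633 299.69559124] 6817 [61.35960724 61.54416228]
side house [416.89023149 156.8416236 ] 7246 [64.17964988 63.88471958]
[  0 185 181] [111 180 180]
red ((621.13525390625, 159.4676513671875), (119.69740295410156, 232.8387908935547), 6.8050127029418945)
blue ((639.197021484375, -161.07821655273438), (119.8071060180664, 233.6549530029297), 7.047391414642334)
```

The measured sizes match the given ones (arrow 84, disc 56, house 61x69, trays 120x233), and both cameras agree to about 2 mm. The cross's 57.7 mm box is its 45° hull (58.0 expected), so its arms lie at 27.3°. The arrow goes first.

```bash
cat > act.py <<'E'
from cell import bot
import numpy as np
from scipy.spatial.transform import Rotation as Ro
ZP=38
def rv(deg):  # tool down, jaws closing along world direction deg
    a=np.radians(deg); y=np.array([np.cos(a),np.sin(a),0]); z=np.array([0,0,-1.])
    return Ro.from_matrix(np.c_[np.cross(y,z),y,z]).as_rotvec()
def best(pick,cp,place,cl):
    def cost(k):
        q=[bot.solve_ik(np.r_[p,h],rv(c+k)) for p,c in((pick,cp),(place,cl)) for h in (ZP,150)]
        return 9 if any(x is None for x in q) else max(abs(x[5]) for x in q)
    cs={k:cost(k) for k in(0,180)}; print("q6",cs); return min(cs,key=cs.get)
def carry(pick,cp,place,cl,dz=5,N=40):
    k=best(pick,cp,place,cl); o1,o2=rv(cp+k),rv(cl+k)
    bot.move_to(np.r_[pick,130],o1); bot.line_to(np.r_[pick,ZP],vel=120)
    s=bot.observe(); print("down",s["t"],np.round(s["eef_pos"],1),np.round(s["ft_force"],1))
    bot.gripper_close(N); s=bot.observe(); print("closed",round(s["finger_gap"],1),round(s["finger_force"],1))
    bot.line_to(np.r_[pick,130],vel=150); s=bot.observe(); print("lifted",round(s["finger_gap"],1),np.round(s["ft_force"],1))
    bot.move_to(np.r_[place,110],o2); bot.line_to(np.r_[place,ZP+dz],vel=100)
    s=bot.observe(); print("placed",round(s["finger_gap"],1),np.round(s["ft_force"],1))
    bot.let_go(); bot.line_to(np.r_[place,130],vel=150); print("t",bot.observe()["t"])
def d(deg): return np.array([np.cos(np.radians(deg)),np.sin(np.radians(deg))])
RED=(np.array([621.1,159.5]),6.8); BLUE=(np.array([639.2,-161.1]),7.0)
def comp(tray,s): return tray[0]+s*57.5*d(tray[1]+90)
E
python3 - <<'E'
from act import *
import cv2,pickle
a=-47.9
pick=np.array([437.5,10.8])-19*d(a)
l=6.8-45   # arrow axis when placed
carry(pick,a+90,comp(RED,-1)-5*d(l),l+90)
for n in("top","side"):
    c=bot.capture(n);pickle.dump(c,open(f"pics/{n}1.pkl","wb"));cv2.imwrite(f"pics/{n}1.png",c["image"][...,::-1])
E
```

```text
q6 {0: np.float64(0.89456100906009), 180: np.float64(2.3073901073645326)}
down 2.9917 [425.2  24.8  38.4] [-1.   0.9 -0.1]
closed 15.2 39.5
lifted 14.9 [-0.  -0.5 -0.6]
placed 14.8 [ 0.2 -0.3  0.3]
t 7.5
```

View pics/side1.png

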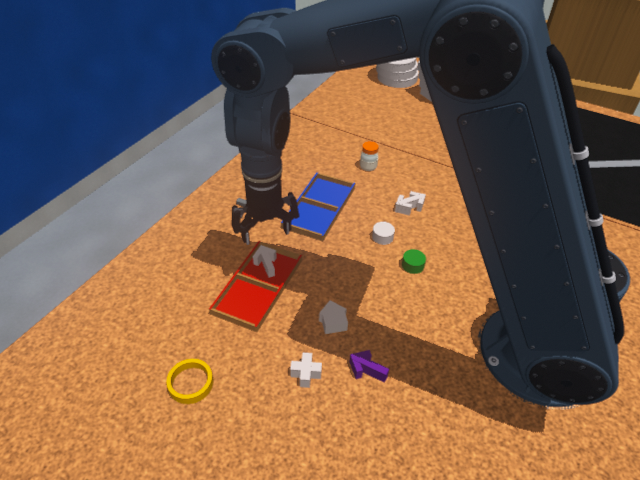

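The side view shows the arrow flat in the red tray's compartment on the blue-tray side, at (264,262), and everything else is where it was. The cross is next.

```bash
python3 - <<'E'
from act import *
import cv2,pickle
carry(np.array([401.8,299.0]),27.3,comp(RED,1),51.8)
for n in("top","side"):
    c=bot.capture(n);pickle.dump(c,open(f"pics/{n}2.pkl","wb"));cv2.imwrite(f"pics/{n}2.png",c["image"][...,::-1])
E
```

```text
q6 {0: np.float64(1.7340688736292744), 180: np.float64(2.1358931289474876)}
down 9.65 [402.3 299.1  38.4] [0.2 0.1 0.3]
closed 60.9 42.4
lifted 60.5 [-1.   0.4 -0.6]
placed 60.4 [ 0.8 -0.1 -0.2]
t 13.625
```

View pics/side2.png

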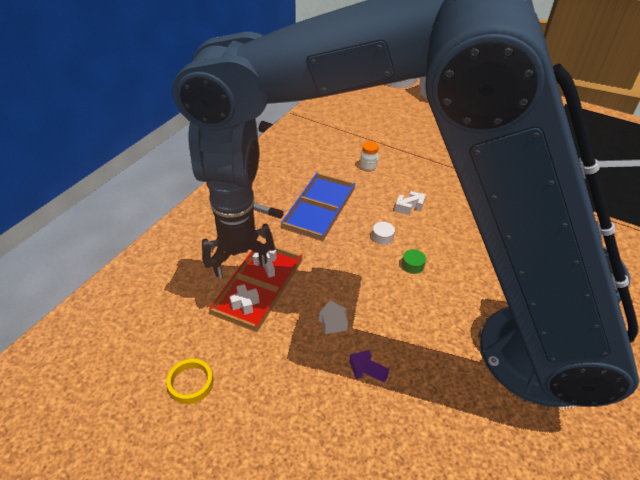

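The cross is in the other red compartment at (245,299), but the gripper's shadow hides whether it lies flat, so I'll check that once the arm has moved. The house goes next.

```bash
python3 - <<'E'
from act import *
import cv2,pickle
a=-47.9; l=7-45
carry(np.array([421.0,152.8])-18*d(a),a+90,comp(BLUE,1)-4*d(l),l+90)
c=bot.capture("side");pickle.dump(c,open("pics/side3.pkl","wb"))
t=bot.capture("top")["image"][130:250,170:490];s=c["image"][160:340,190:430]
o=np.full((600,720,3),0,np.uint8);o[:270]=cv2.resize(t,(720,270),interpolation=2);s=cv2.resize(s,(440,330),interpolation=2);o[270:,:440]=s
cv2.imwrite("pics/both3.png",o[...,::-1])
E
```

```text
q6 {0: np.float64(1.2219516529980181), 180: np.float64(2.6384476991221835)}
down 15.5 [409.6 166.4  38.3] [0.9 1.1 0.5]
closed 49.2 40.9
lifted 48.7 [-0.5  0.3 -0.4]
placed 48.9 [ 0.1  0.6 -0.2]
t 20.0167
```

View pics/both3.png

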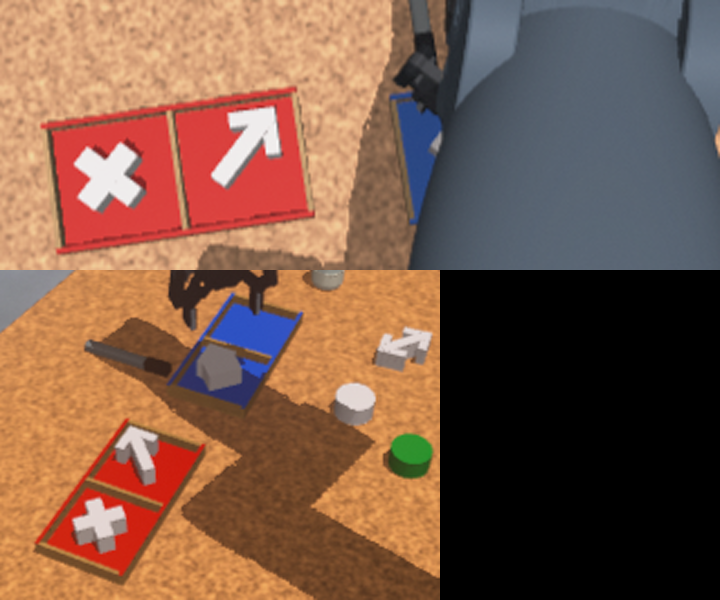

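The top crop shows the cross and the arrow flat, each inside its own red compartment. The house is in the near blue compartment, and the marker is untouched. The disc is the last one to move.

```bash
python3 - <<'E'
from act import *
import cv2,pickle
carry(np.array([439.3,-145.2]),52,comp(BLUE,-1),52)
bot.move_joints([-1.114,0.238,-0.013,1.319,0,1.571])
for n in("top","side"):
    c=bot.capture(n);pickle.dump(c,open(f"pics/{n}4.pkl","wb"));im=c["image"][80:400,80:560] if n=="top" else c["image"][100:400,150:450]
    cv2.imwrite(f"pics/{n}4.png",cv2.resize(im,None,fx=1.6,fy=1.6,interpolation=2)[...,::-1])
print(bot.observe()["t"])
from meas import *
c0=pickle.load(open("pics/top0.pkl","rb"));c=pickle.load(open("pics/top4.pkl","rb"))
for n,b in(("dbl",(450,270,500,320)),("glue",(505,180,550,222))):
    print(n,cv2.absdiff(c0["image"][b[1]:b[3],b[0]:b[2]],c["image"][b[1]:b[3],b[0]:b[2]]).max())
for n,b in(("tape",(80,195,145,255)),("marker",(340,90,375,170)),("purple",(195,340,235,395)),("green",(360,328,395,363))):
    print(n,cv2.absdiff(c0["image"][b[1]:b[3],b[0]:b[2]],c["image"][b[1]:b[3],b[0]:b[2]]).max())
E
```

```text
q6 {0: np.float64(0.3440034330122135), 180: np.float64(2.803969495449487)}
down 21.8333 [ 439.9 -145.2   38.3] [ 0.3 -0.2  0.3]
closed 53.9 40.3
lifted 54.1 [-0.7 -0.8 -1. ]
placed 54.1 [ 0.1 -0.4 -0.8]
t 25.8667
27.7833
dbl 43
glue 4
tape 7
marker 5
purple 6
green 6
```

View pics/top4.png

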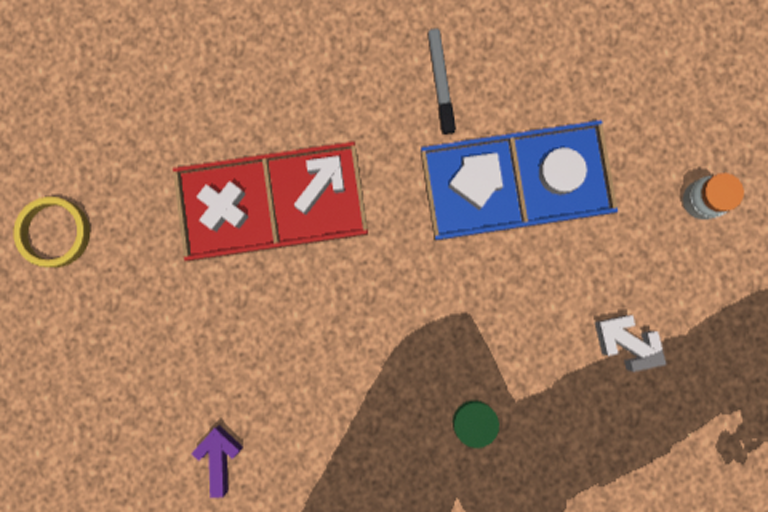

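View pics/side4.png

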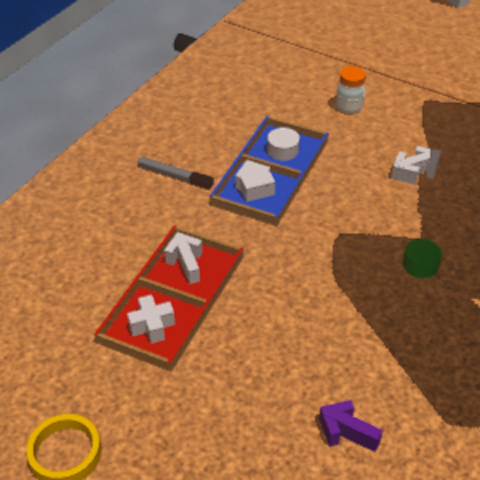

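The final views show the cross (221,205) and arrow (320,183) flat in the red tray, and the house (476,180) and disc (565,170) flat in the blue tray, one per compartment. The image patches around the tape, marker, glue jar and look-alikes are unchanged. The two-headed arrow's patch differs slightly, but it still lies in place, so I put that down to the arm's shadow edge. I'm handing in.

```bash
python3 -c "
from cell import bot
bot.hold(0.3);print(bot.close_job())"
```

```text
the job is handed in; nothing more can be done
None
```

Job handed in at about 28 s: the arrow and cross are in the red tray and the house and disc in the blue, each flat in its own compartment, and nothing else was moved.

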